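# Lap the joint face of a gear case

## Task

First lift the yellow cover off the blue gear case and lay it squarely on the green mat, long side along long side. Then draw the lapping block out of its grey hood by the nose, stand it on the open bench and let go; take it again by its orange handle, lay it across both long rails of the gear case's joint face at the end with the red plate, and in one slow, unbroken, gentle stroke push it flat along the rails to the other end, pressing so that the sprung sole is held about half way in. Finally stand the block on its sole on the open bench and leave the jar and the bottle where they are.

Things in the scene. Friction and masses are not known exactly. Their poses are not given: they have to be found in the camera images.
- gear_case: Blue open-topped cast gear-case half, fixed to the bench. Origin: centre of its underside. 110 mm (x) by 170 mm (y), z up; the flat bright joint face is 45 mm above the bench: walls 14 mm thick round a cavity of 82 x 142 mm, the two long rails running along y. The red plate is on its -y end. Four low feet (12-18 mm high) stick out to x = +-80 mm.
- cover: Yellow loose cover plate, 114 (x) x 174 (y) x 6 mm, with a black locating pad 70 x 130 x 6 mm below it that sits loosely in the case's cavity. Origin: centre of the pad's underside; plate at z = 6 to 12 mm. Black grab bar over its centre, 18 mm wide (x), 90 mm long (y), z = 30 to 44 mm, open below. 0.3 kg. Starts on the gear case, lengthwise along it, origin 39 mm above the bench.
- mat: Green flat mat, fixed, 200 mm (x) x 135 mm (y) x 4 mm thick, origin at the centre of its underside. The cover's long side (its y) goes along the mat's long side (its x), either way round.
- hood: Grey sheet-metal parking hood, fixed, no floor: inside 62 mm wide (x), 80 mm high; roof top 83 mm above the bench; closed at the back (y = -96 mm), open mouth at y = +15 mm, facing +y. Origin: on the bench, at the parked block's centre.
- lap_block: Lapping block, 50 mm (x) x 170 mm (y), 0.3 kg. Origin: centre of the sole's underside when the sole is fully out. Sprung sole plate z = 0 to 10 mm, aluminium carrier plate z = 20 to 30 mm, orange handle above. Starts parked in the hood, handle inside, about 70 mm of its nose (+y end) out of the mouth; grip the nose across its 50 mm width and slide it along the bench.
- lap_handle: Handle on top of the lapping block (fixed to it), 26 mm wide (x), 56 mm long (y), orange grip from 12 to 42 mm above this origin. Origin: underside of the handle, at block (0, -15, 30) mm; axes as the block's.
- sole (a joint): How far the block's sole is pushed in towards the carrier, m: 0 = fully out, 0.010 = bottomed. Spring: 4 N at 0, growing 1.2 N per mm, to 16 N at 0.010. The block's own weight does not push it in.
- jar: White jar with blue lid, 64 mm across, 72 mm high; origin at the underside. Leave alone.
- bottle: Red squeeze bottle with thin spout, 60 mm across, 160 mm high; origin at the underside. Leave alone.

How it is judged:
On the way, in this order (a step that is already met when the one before it is completed fails the run):
1. the cover lies squarely on the mat, let go (horizontal distance between cover and mat below 0.03 m and height (world z) of cover below 0.01 m and angle between cover's own z axis and vertical below 0.06 rad and angle between the y axis of cover and the x axis of mat, either way round below 0.2 rad and linear speed of cover below 0.02 m/s and contact force between the fingers and cover below 0.1 N), for 0.2 s.
2. the block stands on the bench outside the hood, let go (y of lap_block in the frame of hood above 0.07 m and height (world z) of lap_block below 0.006 m and angle between lap_block's own z axis and vertical below 0.07 rad and contact force between the fingers and lap_block below 0.1 N and linear speed of lap_block below 0.02 m/s), for 0.1 s.
3. the block, held by its handle, lies flat across both rails at the red end, pressed with 5 to 20 N (y of lap_block in the frame of gear_case between -0.1 and -0.05 m and x of lap_block in the frame of gear_case between -0.03 and 0.03 m and angle between the y axis of lap_block and the x axis of gear_case, either way round below 0.2 rad and angle between lap_block's own z axis and vertical below 0.07 rad and contact force between lap_block and gear_case between 5 and 20 N and contact force between the fingers and lap_handle above 1 N), for 0.05 s.
4. the block, held by its handle, lies flat across both rails a third of the way, pressed with 5 to 20 N (y of lap_block in the frame of gear_case between -0.036 and -0.018 m and x of lap_block in the frame of gear_case between -0.03 and 0.03 m and angle between the y axis of lap_block and the x axis of gear_case, either way round below 0.2 rad and angle between lap_block's own z axis and vertical below 0.07 rad and contact force between lap_block and gear_case between 5 and 20 N and contact force between the fingers and lap_handle above 1 N), for 0.05 s.
5. the block, held by its handle, lies flat across both rails half way, pressed with 5 to 20 N (y of lap_block in the frame of gear_case between -0.009 and 0.009 m and x of lap_block in the frame of gear_case between -0.03 and 0.03 m and angle between the y axis of lap_block and the x axis of gear_case, either way round below 0.2 rad and angle between lap_block's own z axis and vertical below 0.07 rad and contact force between lap_block and gear_case between 5 and 20 N and contact force between the fingers and lap_handle above 1 N), for 0.05 s.
6. the block, held by its handle, lies flat across both rails two thirds of the way, pressed with 5 to 20 N (y of lap_block in the frame of gear_case between 0.018 and 0.036 m and x of lap_block in the frame of gear_case between -0.03 and 0.03 m and angle between the y axis of lap_block and the x axis of gear_case, either way round below 0.2 rad and angle between lap_block's own z axis and vertical below 0.07 rad and contact force between lap_block and gear_case between 5 and 20 N and contact force between the fingers and lap_handle above 1 N), for 0.05 s.
7. the block, held by its handle, lies flat across both rails at the far end, pressed with 5 to 20 N (y of lap_block in the frame of gear_case between 0.05 and 0.1 m and x of lap_block in the frame of gear_case between -0.03 and 0.03 m and angle between the y axis of lap_block and the x axis of gear_case, either way round below 0.2 rad and angle between lap_block's own z axis and vertical below 0.07 rad and contact force between lap_block and gear_case between 5 and 20 N and contact force between the fingers and lap_handle above 1 N), for 0.05 s.
At the end, for the whole second after the job is handed in: The cover lies flat on the mat, centre within 30 mm of the mat's and lengthwise within 0.2 rad; the block stands upright on its sole on the bench, clear of the gear case; all at rest and released (all of step 1 and height (world z) of lap_block between -0.006 and 0.006 m and angle between lap_block's own z axis and vertical below 0.07 rad and linear speed of lap_block below 0.02 m/s and contact force between lap_block and gear_case below 0.1 N and contact force between lap_block and anything else above 1 N); the robot touches nothing.
It fails at once if the block is pressed on the gear case with more than 30 N (contact force between lap_block and gear_case above 30 N).
It fails at once if the block is lifted off the joint face in mid stroke, or skims it without touching (y of lap_block in the frame of gear_case between -0.04 and 0.04 m and x of lap_block in the frame of gear_case between -0.05 and 0.05 m and z of lap_block in the frame of gear_case between 0.03 and 0.06 m and contact force between lap_block and gear_case below 0.2 N).
It fails at once if the jar or the bottle is moved by more than 30 mm (distance of any of jar, bottle from where it was at the start of the episode above 0.03 m).
It also fails if it takes over 72 s, if anything falls off the work surface, if the arm or the gripper's body presses on something with over 40 N, if the wrist force passes 120 N, or if a joint passes its speed limit or range.

## Robot

A 6-joint arm with a two-finger parallel gripper is mounted at the origin on a cart in front of the work surface, level with it; the furniture and walls round the work are solid. World frame = base frame: x ahead of the robot, y to its left, z up, the work surface at z = 0. Lengths are in m, angles in rad, forces in N, time in s.
With the tool pointing down it reaches from about 0.375 to 0.975 m from the base axis. Payload 3.8 kg.
Tool frame: the origin (TCP) lies between the finger pads; the fingertips stand 8 mm ahead of it and the grasp point (between the pads) lies 11 mm behind it (tcp_to_tips is the distance from the TCP to the fingertips, in m); z points along the fingers, y is the line along which they close (so a half turn about z gives the same grasp; the last joint's range is limited). The gripper opens to 85 mm and grips with 20 to 120 N. Pads are 22 mm wide; open, the fingers measure 114 mm over their backs; the gripper's body (76 mm by 85 mm) begins 54 mm behind the grasp point. The pads swing forward as they close: fully open they stand 13 mm farther back than shut.
Start: joints at [1.224, 0.264, 1.604, -0, 1.274, -0.037], TCP at [0.206, 0.643, 0.239] pointing down, gripper open.
Joint ranges: [-2.63, 2.63], [-0.94, 2.18], [0.31, 2.57], [-1.31, 4.45], [0, 2.66], [-2.55, 2.55]. Speed limits (rad/s): [2.57, 2.57, 3.14, 3.14, 3.14, 3.14].

## Interface

Orientations are given as a rotation vector (axis times angle).
In Python, from workcell import * gives the robot as it stands.
- The arm moves only by the tool move_arm, never from a script. Its argument "series" is one flat list of numbers, 7 for each row, row after row: the finger opening in cm, from 0 to 8.54, then the shift along the tool's x, y, z in cm, then the turn, a rotation vector about the tool's x, y, z in degrees. A call has 1 to 5 rows; each row shifts and turns the commanded pose from where the row before left it, along the tool's axes as they then stand; what a row does not reach is not made up. A row lasts 1/8 s, in which the tool goes at most 62.5 mm and 10.7 degrees, less where a joint would pass 70% of its speed; a pose out of reach is approached as far as the arm can. A call is refused whole if a number of a shift passes 6.25 or a number of a turn 10.7, either way. A call with a gripper value outside its range is refused whole. The fingers move at their own pace and stop on an object; "grip_force" is the grip in N (left out, the last holds). Time passes only in rows, so rows that do not move let the fingers close. It gives the time, the measured TCP pose, the force, the opening and the grip force at its end, in the units of the state.
- read_state(): the state, without advancing time (a new reading comes with each control period).
- read_camera(name): name is "side" or "top"; returns the picture (420x560x3 uint8, red, green, blue); there is no depth.
- calibration(name): a dict with "camera_matrix" (3x3 intrinsics, pixels), "rvec" (rotation vector, rad) and "tvec" (3), from world to camera coordinates, as OpenCV has them. Camera axes: x right, y down, z forward; pixel columns grow to the right and rows downward; lengths in m; the calibration is good to about 2 mm. A picture is of the moment at which its call begins. calibration takes no time and is no camera call.
- finish_job(): hands the job in; it is judged then, once.
The state is a dict: "time": time; "q": joint angles; "joint_vel": joint speeds; "joint_torque": joint torques, N m; "tool_pos": TCP position; "tcp_rot": TCP orientation; "wrist_force": force on the tool from outside, world axes, zero at the start; "torque": the same for the moment, N m; "width": opening from 0.0 (shut) to 1.0 (fully open); "grip_force": force on a finger pad.
Only numpy, scipy, OpenCV 4.12 (cv2) and the standard library are available. Lean on these libraries where they do the work, as an engineer would, in place of code of your own. Each camera call takes 0.05 s, during which the arm holds its last target. There are 200 camera calls.

## Working session

There is one attempt and no reset: what is moved stays moved. The work goes in short steps, Python scripts to look and compute and a tool call to move; the robot and the scene stay as the last step left them, time stands still between calls to the robot, and variables do not carry over. Pictures are saved under pics/ and viewed, at most 10 in all, crops included, and the job is handed in when it is done.

Besides the shell and the picture viewer there is one more tool, called after "Call:" as name(argument=value, ...) on one line, values as JSON. move_arm: Moves the arm, as the interface text tells. Its arguments: {"type":"object","properties":{"series":{"type":"array"},"grip_force":{"type":"number"}},"required":["series"]}

```bash
mkdir -p pics; ls
python3 - <<'E'
from workcell import *
import cv2,numpy as np
for n in("side","top"):
    im=read_camera(n); cv2.imwrite(f"pics/{n}0.png",im[:,:,::-1])
    c=calibration(n); R=cv2.Rodrigues(np.array(c["rvec"]))[0]; print(n,c["camera_matrix"],(-R.T@np.array(c["tvec"]).reshape(3)).round(3),R.round(2))
s=read_state(); print(s)
E
```

```text
pics
side [[533.80551184   0.         274.30017001]
 [  0.         533.80551184 216.33445463]
 [  0.           0.           1.        ]] [1.457 0.4   1.122] [[-0.44  0.9   0.02]
 [ 0.65  0.33 -0.68]
 [-0.62 -0.29 -0.73]]
top [[467.354481     0.         281.66062104]
 [  0.         467.354481   215.6505265 ]
 [  0.           0.           1.        ]] [0.357 0.008 1.103] [[-0.02 -1.   -0.  ]
 [-0.98  0.02 -0.21]
 [ 0.21 -0.   -0.98]]
{'time': 0.1, 'q': array([ 1.22409287e+00,  2.64680457e-01,  1.60524487e+00, -1.76468430e-05,
        1.27375129e+00, -3.68735904e-02]), 'joint_vel': array([ 0.00088431, -0.00062472, -0.00331196,  0.00092241, -0.00023653,
       -0.00142129]), 'joint_torque': array([ 1.05165174e-03, -5.16713870e+01, -3.68588340e+01,  1.09856505e-04,
        6.41944993e-03,  1.76477141e-05]), 'tool_pos': array([0.20556964, 0.64223827, 0.23808075]), 'tcp_rot': array([-0.48466832, -3.10359452,  0.00321812]), 'wrist_force': array([ 0.31150334, -0.56347512, -0.76438977]), 'torque': array([-0.01156629, -0.02882183,  0.02557778]), 'grip_force': 0.0, 'width': 0.9986396946437034}
```

View pics/top0.png

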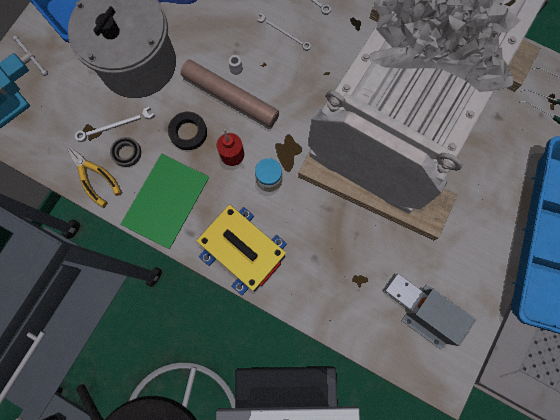

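View pics/side0.png

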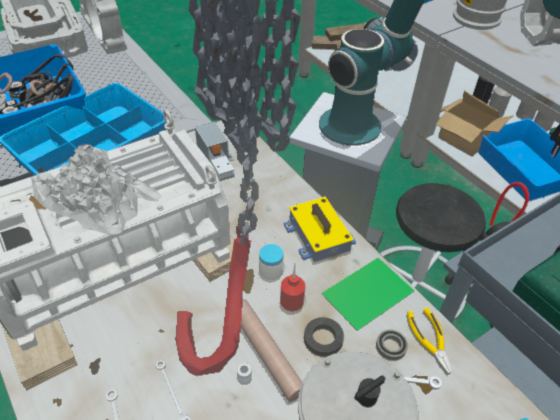

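The top view shows the cover at (242,247), with the red plate at its lower right (270,277). The mat is at (165,200), the hood at (443,315) with the nose at (405,290), the jar at (268,172) and the bottle at (230,150). The side view shows the same things clear of the hanging hook.

```bash
cat > h.py <<'E'
from workcell import *
import cv2,numpy as np
from scipy.spatial.transform import Rotation as Ro
def cam(n):
    c=calibration(n); R=cv2.Rodrigues(np.array(c["rvec"]))[0]; return np.array(c["camera_matrix"]),R,np.array(c["tvec"]).reshape(3)
def plane(n,px,z):
    K,R,t=cam(n); px=np.asarray(px,float).reshape(-1,2)
    d=np.c_[px,np.ones(len(px))]@np.linalg.inv(K).T@R; o=-R.T@t
    return (o+d*((z-o[2])/d[:,2])[:,None])[:,:2]
def proj(n,p):
    K,R,t=cam(n); q=(np.asarray(p,float).reshape(-1,3)@R.T+t)@K.T; return q[:,:2]/q[:,2:]
def mask(im,lo,hi,roi=None):
    m=cv2.inRange(cv2.cvtColor(im,cv2.COLOR_RGB2HSV),np.array(lo),np.array(hi))
    if roi is not None:
        k=np.zeros_like(m); x0,y0,x1,y1=roi; k[y0:y1,x0:x1]=255; m&=k
    return m
def rect(n,m,z):
    c=max(cv2.findContours(m,cv2.RETR_EXTERNAL,cv2.CHAIN_APPROX_NONE)[0],key=cv2.contourArea)
    p=plane(n,c.reshape(-1,2),z)*1000
    r=cv2.minAreaRect(p.astype(np.float32)); b=cv2.boxPoints(r)
    e=b[1]-b[0],b[2]-b[1]; l=max(e,key=np.linalg.norm); a=np.degrees(np.arctan2(l[1],l[0]))%180
    return np.round(r[0],1),np.round(sorted(r[1]),1),round(float(a),1)
def st():
    s=read_state(); M=Ro.from_rotvec(s["tcp_rot"]).as_matrix()
    print("t",round(s["time"],2),"tcp",(s["tool_pos"]*1000).round(1),"x",M[:,0].round(3),"y",M[:,1].round(3),"z",M[:,2].round(3),"F",s["wrist_force"].round(1),"w",round(s["width"]*85.4,1),"g",round(s["grip_force"],1)); return s,M
def plan(target,yaw_y,tz=True):
    # tool-frame shift (cm) & turn (deg) to reach world target mm with closing line at yaw_y deg, pointing down
    s,M=st(); d=np.array(target)/1000-s["tool_pos"]
    best=None
    for k in(0,180):
        a=np.radians(yaw_y+k); y=np.array([np.cos(a),np.sin(a),0]); z=np.array([0,0,-1.]); T=np.c_[np.cross(y,z),y,z]
        r=Ro.from_matrix(M.T@T).as_rotvec(degrees=True)
        print("yaw",yaw_y+k,"shift cm",(M.T@d*100).round(2),"then turn",r.round(2),"| shift after turn",(T.T@d*100).round(2))
E
python3 - <<'E'
from h import *
im={n:cv2.imread(f"pics/{n}0.png")[:,:,::-1].copy() for n in("side","top")}
for n,ry,rg in(("top",(180,195,300,300),(100,140,220,260)),("side",(270,180,370,270),(310,250,430,330))):
    print(n,"cover",rect(n,mask(im[n],(22,150,90),(35,255,255),ry),51),"wait z mm") if 0 else None
    print(n,"cover",rect(n,mask(im[n],(22,150,90),(35,255,255),ry),.051))
    print(n,"mat",rect(n,mask(im[n],(45,120,100),(75,255,255),rg),.004))
    print(n,"lid",rect(n,mask(im[n],(85,80,100),(110,255,255),(250,150,290,192) if n=="top" else (250,238,292,270)),.072))
    print(n,"bottle",rect(n,mask(im[n],(0,120,80),(8,255,255),(210,125,250,170) if n=="top" else (270,270,315,312)),.06))
c=np.hstack([cv2.resize(im["top"][255:360,365:490],None,fx=3.2,fy=3.2,interpolation=2),cv2.resize(im["side"][110:215,180:305],None,fx=3.2,fy=3.2,interpolation=2)])
cv2.imwrite("pics/c1.png",c[:,:,::-1]);print(c.shape)
E
```

```text
top cover (array([508.8,  99.1]), array([112.9, 172.9]), 48.3)
top mat (array([633., 287.]), array([133. , 197.4]), 152.7)
top lid (array([681.4,  34.7]), array([58.4, 61.4]), 135.1)
top bottle (array([750.2, 126.7]), array([57.2, 58. ]), 136.0)
side cover (array([507.5,  99.3]), array([115.5, 177.3]), 48.2)
side mat (array([631.4, 287.3]), array([132.3, 198.3]), 152.6)
side lid (array([683.3,  35.4]), array([58.6, 65.1]), 27.0)
side bottle (array([739.4, 123.3]), array([56.3, 62.2]), 15.2)
(336, 800, 3)
```

View pics/c1.png

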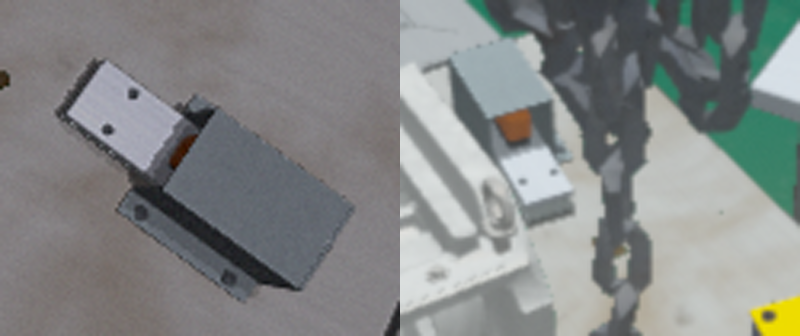

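The crop shows the nose top in the top view at about (398,274), (387,290), (412,307) and the roof corners at (428,288), (476,320), (459,346), (416,314).

Run:
```python
from h import *
n=plane("top",[(397.8,273.75),(386.9,290),(411.9,307.5),(427,293)],.03)*1000
r=plane("top",[(428.4,287.8),(475.9,319.7),(459.4,345.6),(415.9,314.4)],.083)*1000
for p in(n,r):
    print(p.round(0).tolist(), "edge angles",[round(float(np.degrees(np.arctan2(*(p[(i+1)%4]-p[i])[::-1]))),1) for i in range(4)],[round(float(np.linalg.norm(p[(i+1)%4]-p[i]))) for i in range(4)])
print("nose tip mid",(n[0]+n[1])/2,"mouth mid",(r[0]+r[3])/2)
ns=plane("side",np.array([(500,160),(553,143),(575,180),(527,207)])*1.+0,.03) if 0 else None
f=lambda x,y:((x-400)/3.2+180,y/3.2+110)
s=plane("side",[f(500,155),f(553,143),f(573,188),f(527,207)],.03)*1000; print("side nose",s.round(0).tolist())
K,R,t=cam("top");K2,R2,t2=cam("side")
for a,b in(((155,275),(380,235)),((71,228),(457,298))):
    X=cv2.triangulatePoints(K@np.c_[R,t],K2@np.c_[R2,t2],np.array(a,float),np.array(b,float)); X=(X[:3]/X[3]).ravel(); print("feet",X.round(2),proj("top",X),proj("side",X))
print(proj("side",[.2056,.642,.238]),proj("top",[.2056,.642,.238]))
plan((508,99,238),138.2)
```

```text
[[443.0, -258.0], [406.0, -231.0], [366.0, -285.0], [398.0, -321.0]] edge angles [143.1, -126.6, -49.2, 54.8] [45, 67, 48, 77]
[[407.0, -309.0], [338.0, -405.0], [286.0, -364.0], [351.0, -278.0]] edge angles [-125.8, 142.6, 52.8, -29.4] [118, 66, 109, 64]
nose tip mid [ 424.58464393 -244.56706975] mouth mid [ 379.25872859 -293.39778112]
side nose [[394.0, -313.0], [354.0, -276.0], [403.0, -227.0], [447.0, -252.0]]
feet [0.46 0.27 0.04] [[164.12167361 271.55810489]] [[386.40754095 234.50894534]]
feet [0.56 0.5  0.03] [[ 72.16141832 227.65102814]] [[457.90363042 297.85823979]]
[[569.74255544 166.38119077]] [[-80.3933996 409.5723175]]
t 0.1 tcp [205.6 642.2 238.1] x [-0.952  0.305  0.   ] y [ 0.305  0.952 -0.002] z [-0.001 -0.002 -1.   ] F [ 0.3 -0.6 -0.8] w 85.3 g 0.0
yaw 138.2 shift cm [-45.37 -42.52   0.09] then turn [ -0.1   -0.07 -65.95] | shift after turn [ 2.034e+01 -5.875e+01  1.000e-02]
yaw 318.2 shift cm [-45.37 -42.52   0.09] then turn [-8.0000e-02  1.2000e-01  1.1405e+02] | shift after turn [-2.034e+01  5.875e+01  1.000e-02]
```

Call:
move_arm(series=[8.5,0,0,-5,0,0,-10.6,8.5,0,0,0,0,0,-10.6,8.5,0,0,0,0,0,-10.6,8.5,0,0,0,0,0,-10.6,8.5,0,0,0,0,0,-10.6])

```text
time: 0.72
tool_pos: [0.2057, 0.6425, 0.2885]
tcp_rot: [0.96, -2.99, 0.002]
wrist_force: [0.8, -0.2, -0.0]
width: 0.992
grip_force: 0.0
```

Call:
move_arm(series=[5,0,0,0,0,0,-10.6,5,0,0,0,0,0,-2.4,5,2,-5.8,0,0,0,0,5,2,-5.8,0,0,0,0,5,2,-5.8,0,0,0,0])

```text
time: 1.35
tool_pos: [0.296, 0.4805, 0.2885]
tcp_rot: [1.285, -2.866, 0.001]
wrist_force: [0.3, 0.4, 0.1]
width: 0.585
grip_force: 0.0
```

Call:
move_arm(series=[5,2,-5.8,0,0,0,0,5,2,-5.8,0,0,0,0,5,2,-5.8,0,0,0,0,5,2,-5.8,0,0,0,0,5,2,-5.8,0,0,0,0])

```text
time: 1.98
tool_pos: [0.4458, 0.2126, 0.289]
tcp_rot: [1.284, -2.867, -0.0]
wrist_force: [1.1, 0.2, -0.0]
width: 0.585
grip_force: 0.0
```

Call:
move_arm(series=[5,2,-5.8,0,0,0,0,5,2,-5.8,4,0,0,0,5,0,0,3,0,0,0,5,0,0,0,0,0,0,5,0,0,0,0,0,0])

```text
time: 2.6
tool_pos: [0.5011, 0.1157, 0.226]
tcp_rot: [-1.285, 2.866, -0.0]
wrist_force: [0.5, 0.3, -0.4]
width: 0.588
grip_force: 0.0
```

```bash
python3 -c "
from h import *
plan((508,99.2,67),138.2)"
```

```text
t 2.6 tcp [501.1 115.7 226. ] x [-0.665 -0.746 -0.001] y [-0.746  0.665 -0.   ] z [ 0.001  0.    -1.   ] F [ 0.5  0.3 -0.4] w 50.2 g 0.0
yaw 138.2 shift cm [ 0.79 -1.61 15.9 ] then turn [-0.02  0.04  0.08] | shift after turn [ 0.78 -1.61 15.9 ]
yaw 318.2 shift cm [ 0.79 -1.61 15.9 ] then turn [-6.0000e-02 -3.0000e-02 -1.7992e+02] | shift after turn [-0.78  1.61 15.9 ]
```

Call:
move_arm(series=[5,0.8,-1.6,4,0,0,0,5,0,0,5,0,0,0,5,0,0,4,0,0,0,5,0,0,2.0,0,0,0,5,0,0,0.9,0,0,0], grip_force=50)

```text
time: 3.22
tool_pos: [0.5079, 0.0996, 0.0664]
tcp_rot: [-1.286, 2.866, -0.0]
wrist_force: [-0.7, 0.5, 0.0]
width: 0.592
grip_force: 0.0
```

Call:
move_arm(series=[5,0,0,0,0,0,0,1,0,0,0,0,0,0,0.5,0,0,0,0,0,0,0.5,0,0,0,0,0,0,0.5,0,0,0,0,0,0])

```text
time: 3.85
tool_pos: [0.5088, 0.099, 0.0678]
tcp_rot: [-1.283, 2.865, -0.001]
wrist_force: [-0.9, 0.7, 5.3]
width: 0.196
grip_force: 50.5
```

Call:
move_arm(series=[0.5,0,0,-1,0,0,0,0.5,0,0,-2,0,0,0,0.5,0,0,-2.5,0,0,0,0.5,0,0,-1.5,0,0,0,0.5,0,0,0,0,0,0])

```text
time: 4.47
tool_pos: [0.5084, 0.0987, 0.1373]
tcp_rot: [-1.283, 2.865, -0.001]
wrist_force: [-0.6, 0.2, -4.1]
width: 0.197
grip_force: 49.2
```

```bash
python3 -c "
from h import *
plan((632.2,287.2,137),62.7)
im=read_camera('top');cv2.imwrite('pics/top1.png',im[:,:,::-1])
print(rect('top',mask(im,(22,150,90),(35,255,255),(180,150,320,330)),.121))"
```

```text
t 4.47 tcp [508.4  98.7 137.3] x [-0.666 -0.746 -0.002] y [-0.746  0.666 -0.002] z [ 0.002  0.    -1.   ] F [-0.6  0.2 -4.1] w 16.8 g 49.2
yaw 62.7 shift cm [-22.31   3.32   0.07] then turn [-1.000e-02  1.500e-01  7.555e+01] | shift after turn [-2.36 22.43  0.03]
yaw 242.7 shift cm [-22.31   3.32   0.07] then turn [-1.6000e-01 -1.0000e-02 -1.0445e+02] | shift after turn [  2.36 -22.43   0.03]
(array([461.3,  93.5]), array([48.7, 72. ]), 49.0)
```

Call:
move_arm(series=[0.5,0,0,0,0,0,10.5,0.5,0,0,0,0,0,10.5,0.5,0,0,0,0,0,10.5,0.5,0,0,0,0,0,10.5,0.5,0,0,0,0,0,10.5])

```text
time: 5.15
tool_pos: [0.5062, 0.0984, 0.1343]
tcp_rot: [-0.126, -3.136, 0.001]
wrist_force: [-0.0, -0.4, -3.8]
width: 0.198
grip_force: 49.2
```

Call:
move_arm(series=[0.5,0,0,0,0,0,10.5,0.5,0,0,0,0,0,10.5,0.5,0,2,0,0,0,2,0.5,-0.6,5,0,0,0,0,0.5,-0.6,5,0,0,0,0])

```text
time: 5.78
tool_pos: [0.5721, 0.2005, 0.1343]
tcp_rot: [-0.741, -3.051, 0.003]
wrist_force: [1.0, -0.4, -3.2]
width: 0.198
grip_force: 49.6
```

Call:
move_arm(series=[0.5,-0.6,5,0,0,0,0,0.5,-0.6,3.5,0,0,0,0,0.5,0,2,0,0,0,0,0.5,0,0,0,0,0,0,0.5,0,0,0,0,0,0])

```text
time: 6.4
tool_pos: [0.6301, 0.2868, 0.1351]
tcp_rot: [-0.74, -3.051, 0.003]
wrist_force: [-0.4, -1.4, -4.0]
width: 0.198
grip_force: 49.7
```

```bash
python3 -c "
from h import *
plan((632.2,287.2,33),62.7)
im=read_camera('top');cv2.imwrite('pics/top1.png',im[:,:,::-1])"
```

```text
t 6.4 tcp [630.1 286.8 135.1] x [-0.889  0.458  0.001] y [ 0.458  0.889 -0.002] z [-0.002 -0.002 -1.   ] F [-0.4 -1.4 -4. ] w 16.9 g 49.7
yaw 62.7 shift cm [-0.19  0.16 10.21] then turn [-0.14 -0.08  0.04] | shift after turn [-0.17  0.13 10.21]
yaw 242.7 shift cm [-0.19  0.16 10.21] then turn [ 1.3000e-01 -2.2000e-01 -1.7996e+02] | shift after turn [ 0.17 -0.13 10.21]
```

View pics/top1.png

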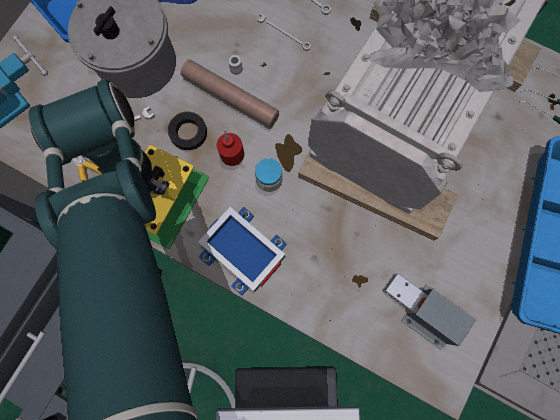

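The cover is held above the mat at (170,190). The gear case is open, its bright rim centred at about (242,247).

Call:
move_arm(series=[0.5,-0.2,0.1,4,0,0,0,0.5,0,0,4,0,0,0,0.5,0,0,1.2,0,0,0,0.5,0,0,0.6,0,0,0,0.5,0,0,0.4,0,0,0])

```text
time: 7.08
tool_pos: [0.6348, 0.2883, 0.0359]
tcp_rot: [0.74, 3.051, 0.003]
wrist_force: [0.7, 0.3, -3.4]
width: 0.196
grip_force: 49.7
```

Call:
move_arm(series=[0.5,0,0,0,0,0,0,5,0,0,0,0,0,0,5,0,0,0,0,0,0,5,0,0,0,0,0,0,5,0,0,-0.3,0,0,0])

```text
time: 7.7
tool_pos: [0.6334, 0.288, 0.0373]
tcp_rot: [-0.74, -3.053, 0.0]
wrist_force: [0.0, 0.5, 0.7]
width: 0.582
grip_force: 0.0
```

Call:
move_arm(series=[5,0,0,-3,0,0,0,5,0,0,-6,0,0,0,5,0,0,-5,0,0,0,8.5,0,0,0,0,0,0,8.5,0,0,0,0,0,0])

```text
time: 8.32
tool_pos: [0.6333, 0.2879, 0.1772]
tcp_rot: [0.74, 3.053, 0.0]
wrist_force: [0.3, -0.5, -0.9]
width: 0.979
grip_force: 0.0
```

Run:
```python
from h import *
im={n:read_camera(n) for n in("top","side")}
print("cover side",rect("side",mask(im["side"],(22,150,90),(35,255,255),(310,230,430,330)),.016))
for n,roi in(("top",(190,195,290,297)),("side",(285,185,365,270))):
    m=mask(im[n],(0,0,150),(179,60,255),roi); print(n,"case rim",rect(n,m,.045))
    m=cv2.morphologyEx(mask(im[n],(105,120,40),(125,255,255),roi),cv2.MORPH_OPEN,np.ones((3,3)));print(cv2.countNonZero(m))
m=mask(im["top"],(0,0,165),(179,60,255),(380,265,435,312));print("nose",rect("top",m,.03))
cv2.imwrite("pics/side2.png",im["side"][:,:,::-1]);plan((414,-258,170),143.5)
```

```text
cover side (array([633.8, 289.2]), array([116.7, 175.4]), 153.5)
top case rim (array([508.4,  98.3]), array([112. , 172.4]), 46.5)
2272
side case rim (array([485.8,  57.2]), array([145.7, 262.9]), 53.3)
789
nose (array([ 404.6, -268.8]), array([47.7, 65.7]), 51.5)
t 8.43 tcp [632.2 287.4 174.9] x [-0.889  0.458  0.002] y [ 0.458  0.889 -0.003] z [-0.003 -0.001 -1.   ] F [-0.2  0.7 -0.3] w 84.8 g 0.0
yaw 143.5 shift cm [ -5.58 -58.48   0.64] then turn [-4.000e-02 -2.300e-01 -8.075e+01] | shift after turn [ 56.82 -14.91   0.49]
yaw 323.5 shift cm [ -5.58 -58.48   0.64] then turn [-2.400e-01  4.000e-02  9.925e+01] | shift after turn [-56.82  14.91   0.49]
```

View pics/side2.png

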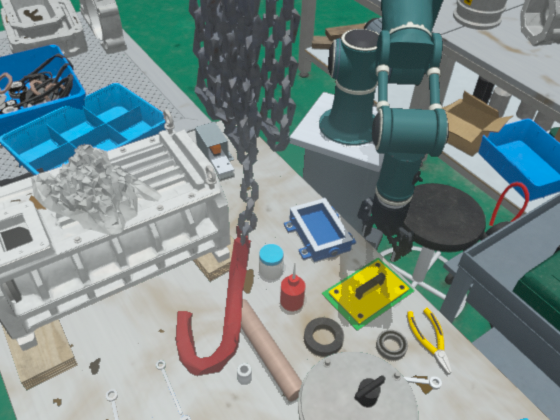

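The side view shows the cover flat on the mat at (370,290), the gripper clear above it, and the jar and bottle undisturbed.

Call:
move_arm(series=[8.5,0,0,-2,0,0,10.0,8.5,0,0,0,0,0,10.0,8.5,0,0,0,0,0,10.0,8.5,0,0,0,0,0,10.0,8.5,0,0,0,0,0,10.0])

```text
time: 9.05
tool_pos: [0.6322, 0.2875, 0.1942]
tcp_rot: [-1.967, -2.447, 0.006]
wrist_force: [-0.1, 0.4, 0.1]
width: 0.994
grip_force: 0.0
```

Call:
move_arm(series=[8.5,0,0,0,0,0,10.0,8.5,0,0,0,0,0,10.0,8.5,0,0,0,0,0,10.0,8.5,0,0,0,0,0,10.0,8.5,0,0,0,0,0,10.0])

```text
time: 9.68
tool_pos: [0.6322, 0.2875, 0.1942]
tcp_rot: [-2.818, -1.387, 0.007]
wrist_force: [-0.5, -0.2, -0.1]
width: 0.991
grip_force: 0.0
```

Call:
move_arm(series=[8.5,-5.6,1.6,0,0,0,0,8.5,-5.6,1.6,0,0,0,0,8.5,-5.6,1.6,0,0,0,0,8.5,-5.6,1.6,0,0,0,0,8.5,-5.6,1.6,0,0,0,0])

```text
time: 10.3
tool_pos: [0.5255, 0.0151, 0.195]
tcp_rot: [-2.813, -1.396, 0.005]
wrist_force: [1.4, -0.4, 0.8]
width: 0.992
grip_force: 0.0
```

Call:
move_arm(series=[8.5,-5.6,1.6,0,0,0,0,8.5,-5.6,1.6,0,0,0,0,8.5,-5.6,1.6,0,0,0,0,8.5,-5.6,1.6,0,0,0,0,8.5,-3,1,0,0,0,0])

```text
time: 10.92
tool_pos: [0.4304, -0.2319, 0.1951]
tcp_rot: [-2.814, -1.391, 0.004]
wrist_force: [0.8, 0.0, -0.2]
width: 0.998
grip_force: 0.0
```

Call:
move_arm(series=[8.5,0,0,0,0,0,0,8.5,0,0,0,0,0,0])

```text
time: 11.18
tool_pos: [0.4322, -0.2295, 0.1957]
tcp_rot: [-2.813, -1.394, 0.002]
wrist_force: [-0.4, 0.0, 0.3]
width: 0.994
grip_force: 0.0
```

Run:
```python
from h import *
im={n:read_camera(n) for n in("top","side")}
plan((416,-254,13),-37.5)
c=np.hstack([cv2.resize(im["top"][235:360,365:490],None,fx=3.2,fy=3.2,interpolation=2),cv2.resize(im["side"][100:225,180:305],None,fx=3.2,fy=3.2,interpolation=2)])
cv2.imwrite("pics/c2.png",c[:,:,::-1])
```

```text
t 11.28 tcp [ 432.8 -229.1  196.3] x [0.604 0.797 0.   ] y [ 0.797 -0.604 -0.002] z [-0.001  0.001 -1.   ] F [-0.2  0.8  0.4] w 84.9 g 0.0
yaw -37.5 shift cm [-3.    0.2  18.33] then turn [-0.1  -0.01  0.32] | shift after turn [-3.    0.18 18.33]
yaw 142.5 shift cm [-3.    0.2  18.33] then turn [ 2.0000e-02 -1.5000e-01 -1.7968e+02] | shift after turn [ 3.   -0.18 18.33]
```

View pics/c2.png

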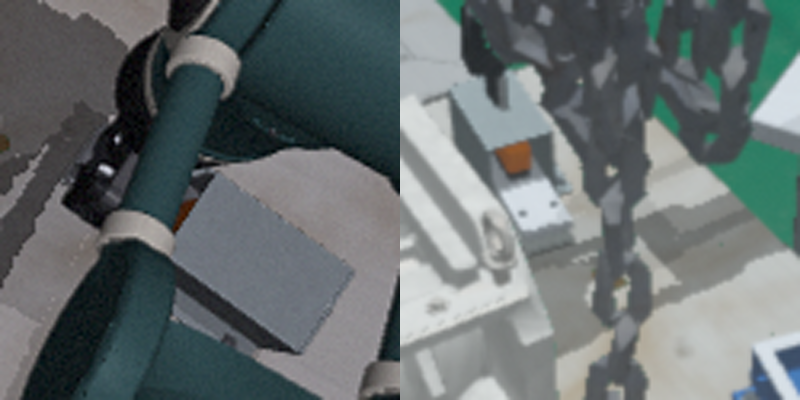

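The arm hides most of the nose in the top view, but the gripper sits over its tip at crop (90,195). The side view confirms the nose is undisturbed at crop (535,215).

Call:
move_arm(series=[8.5,-3.0,0.2,3,0,0,0,8.5,0,0,5,0,0,0,8.5,0,0,5,0,0,0,8.5,0,0,3,0,0,0,8.5,0,0,1.7,0,0,0], grip_force=40)

```text
time: 11.9
tool_pos: [0.4156, -0.2536, 0.0182]
tcp_rot: [-2.811, -1.397, 0.002]
wrist_force: [-0.0, 0.8, 0.4]
width: 0.997
grip_force: 0.0
```

Call:
move_arm(series=[8.5,0,0,0.6,0,0,0,4.5,0,0,0,0,0,0,4,0,0,0,0,0,0,4,0,0,0,0,0,0,4,0,0,0,0,0,0])

```text
time: 12.52
tool_pos: [0.4173, -0.2559, 0.0152]
tcp_rot: [2.813, 1.395, 0.002]
wrist_force: [0.5, 1.9, 2.3]
width: 0.583
grip_force: 41.3
```

```bash
python3 -c "
from h import *
st()"
```

```text
t 12.53 tcp [ 417.3 -255.9   15.2] x [0.605 0.796 0.   ] y [ 0.796 -0.605  0.002] z [ 0.002 -0.001 -1.   ] F [0.5 1.9 2.3] w 49.8 g 41.3
```

Call:
move_arm(series=[4,0.5,0,0,0,0,0,4,1.5,0,0,0,0,0,4,2,0,0,0,0,0,4,2,0,0,0,0,0,4,2,0,0,0,0,0])

```text
time: 13.15
tool_pos: [0.4654, -0.1917, 0.0147]
tcp_rot: [2.813, 1.395, -0.0]
wrist_force: [-2.2, -4.0, 6.1]
width: 0.579
grip_force: 42.1
```

Call:
move_arm(series=[4,2,0,0,0,0,0,4,2,0,0,0,0,0,4,1.5,0,0,0,0,0,4,0.5,0,0,0,0,0,4,0,0,0,0,0,0])

```text
time: 13.78
tool_pos: [0.5019, -0.1433, 0.0146]
tcp_rot: [2.814, 1.396, 0.001]
wrist_force: [0.4, 0.6, 4.9]
width: 0.576
grip_force: 41.9
```

```bash
python3 -c "
from h import *
st()
im={n:read_camera(n) for n in('top','side')}
c=np.hstack([cv2.resize(im['top'][215:340,345:470],None,fx=3.2,fy=3.2),cv2.resize(im['side'][100:225,180:305],None,fx=3.2,fy=3.2)])
cv2.imwrite('pics/c3.png',c[:,:,::-1])"
```

```text
t 13.78 tcp [ 501.9 -143.3   14.6] x [0.605 0.796 0.001] y [ 0.796 -0.605  0.001] z [ 0.001 -0.    -1.   ] F [0.4 0.6 4.9] w 49.2 g 41.9
```

View pics/c3.png

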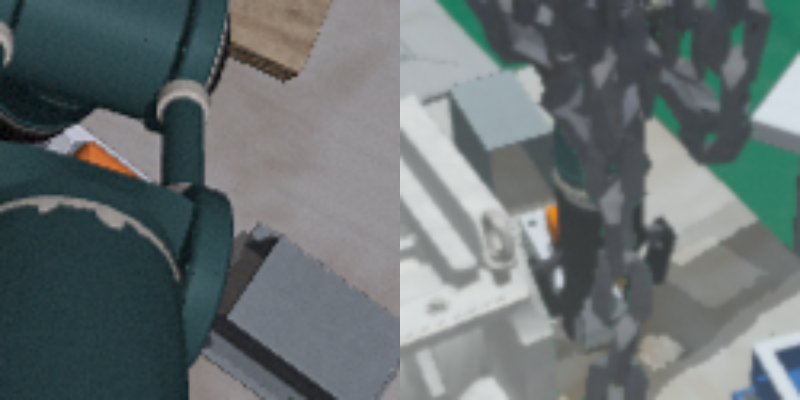

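The block is out: orange handle at crop (105,160) in the top view, and the hood mouth is empty in the side view.

Call:
move_arm(series=[4,0,0,0,0,0,0,8.5,0,0,0,0,0,0,8.5,0,0,0,0,0,0,8.5,0,0,0,0,0,0,8.5,0,0,-3,0,0,0])

```text
time: 14.5
tool_pos: [0.4981, -0.143, 0.0417]
tcp_rot: [-2.81, -1.393, 0.007]
wrist_force: [0.3, 0.7, -0.6]
width: 0.992
grip_force: 0.0
```

Call:
move_arm(series=[8.5,0,0,-6,0,0,0,8.5,0,0,-6,0,0,0,8.5,5,0,-2,0,0,0,8.5,5,0,0,0,0,0,8.5,4,0,0,0,0,0])

```text
time: 15.12
tool_pos: [0.5869, -0.0313, 0.1848]
tcp_rot: [2.814, 1.395, 0.002]
wrist_force: [0.2, -0.7, -1.2]
width: 0.994
grip_force: 0.0
```

```bash
python3 -c "
from h import *
st()
im={n:read_camera(n) for n in('top','side')}
cv2.imwrite('pics/top4.png',im['top'][:,:,::-1]);cv2.imwrite('pics/side4.png',im['side'][:,:,::-1])
for n,roi in(('top',(340,215,470,340)),('side',(180,100,305,225))):
    m=mask(im[n],(5,150,100),(18,255,255),roi); print(n,cv2.countNonZero(m)); print(rect(n,m,.072))
for k in 'top','side': print(proj(k,[.450,-.212,.072]))
c=np.hstack([cv2.resize(im['top'][195:320,325:450],None,fx=3.2,fy=3.2),cv2.resize(im['side'][100:225,180:305],None,fx=3.2,fy=3.2)])
cv2.imwrite('pics/c4.png',c[:,:,::-1])"
```

```text
t 15.12 tcp [586.9 -31.3 184.8] x [0.605 0.796 0.001] y [ 0.796 -0.605  0.001] z [ 0.001 -0.    -1.   ] F [ 0.2 -0.7 -1.2] w 84.9 g 0.0
top 269
(array([ 448.1, -207.5]), array([24.3, 53.8]), 50.5)
side 75
(array([ 453.6, -205.2]), array([26.3, 62.6]), 52.6)
[[381.23457618 269.18891998]]
[[230.27234699 169.0335207 ]]
```

View pics/c4.png

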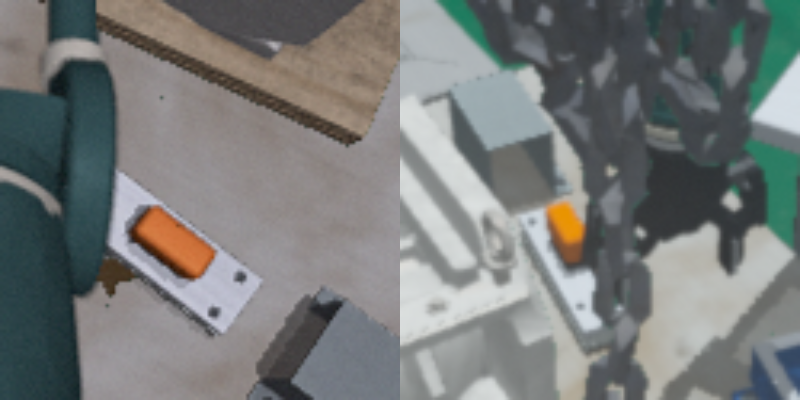

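The block stands on the bench with its handle free; the orange is at about (380,270) in the top picture.

Call:
move_arm(series=[7,-5.5,0,0,0,0,0,7,-5.5,0,0,0,0,0,7,-5.5,0,0,0,0,0,7,-4,-0.3,0,0,0,0,7,-1.8,0,3,0,0,0], grip_force=60)

```text
time: 15.85
tool_pos: [0.4481, -0.2112, 0.1561]
tcp_rot: [2.812, 1.39, 0.004]
wrist_force: [0.9, 0.1, -0.2]
width: 0.818
grip_force: 0.0
```

Call:
move_arm(series=[7,0,0,3,0,0,0,7,0,0,4,0,0,0,7,0,0,2.5,0,0,0,7,0,0,1,0,0,0,7,0,0,0,0,0,0])

```text
time: 16.48
tool_pos: [0.4476, -0.2082, 0.0487]
tcp_rot: [-2.814, -1.395, 0.002]
wrist_force: [0.5, 0.6, 0.2]
width: 0.818
grip_force: 0.0
```

```bash
python3 -c "
from h import *
plan((449.5,-207,46),-37.5)"
```

```text
t 16.48 tcp [ 447.6 -208.2   48.7] x [ 0.606  0.796 -0.   ] y [ 0.796 -0.606 -0.002] z [-0.001  0.001 -1.   ] F [0.5 0.6 0.2] w 69.8 g 0.0
yaw -37.5 shift cm [0.21 0.08 0.27] then turn [-0.09  0.02  0.23] | shift after turn [0.21 0.08 0.27]
yaw 142.5 shift cm [0.21 0.08 0.27] then turn [-3.0000e-02 -1.4000e-01 -1.7977e+02] | shift after turn [-0.21 -0.08  0.27]
```

Call:
move_arm(series=[7,0.2,0.1,0.3,0,0,0,3,0,0,0,0,0,0,1,0,0,0,0,0,0,1,0,0,0,0,0,0,1,0,0,0,0,0,0])

```text
time: 17.1
tool_pos: [0.4507, -0.2073, 0.0466]
tcp_rot: [2.814, 1.396, 0.001]
wrist_force: [0.1, 0.9, 2.4]
width: 0.298
grip_force: 60.5
```

Call:
move_arm(series=[1,0,0,0,0,0,0,1,0,0,0,0,0,0])

```text
time: 17.35
tool_pos: [0.4507, -0.2073, 0.0464]
tcp_rot: [2.814, 1.396, 0.001]
wrist_force: [-0.4, 0.6, 2.5]
width: 0.294
grip_force: 60.5
```

```bash
python3 -c "
from h import *
st()"
```

```text
t 17.35 tcp [ 450.7 -207.3   46.4] x [0.605 0.796 0.   ] y [ 0.796 -0.605  0.001] z [ 0.001 -0.    -1.   ] F [-0.4  0.6  2.5] w 25.1 g 60.5
```

Call:
move_arm(series=[1,0,0,-1,0,0,0,1,0,0,-3,0,0,0,1,0,0,-4,0,0,0,1,0,0,-3,0,0,0,1,0,0,0,0,0,0])

```text
time: 17.98
tool_pos: [0.452, -0.2081, 0.1586]
tcp_rot: [2.811, 1.393, 0.005]
wrist_force: [0.4, 0.5, -3.1]
width: 0.293
grip_force: 60.6
```

```bash
python3 -c "
from h import *
c=np.array([508.2,98.7]);a=np.radians(47.6);u=np.array([np.cos(a),np.sin(a)]);v=np.array([np.sin(a),-np.cos(a)])
for y in(-70,65):
  p=c+y*u+15*v;print(y,p.round(1));
p=c-70*u+15*v
plan((p[0],p[1],160),47.6)"
```

```text
-70 [472.1  36.9]
65 [563.1 136.6]
t 17.98 tcp [ 452.  -208.1  158.6] x [0.605 0.796 0.001] y [ 0.796 -0.605  0.005] z [ 0.005 -0.003 -1.   ] F [ 0.4  0.5 -3.1] w 25.0 g 60.6
yaw 47.6 shift cm [ 20.71 -13.23  -0.19] then turn [  0.28   0.18 -84.86] | shift after turn [15.04 19.44 -0.14]
yaw 227.6 shift cm [ 20.71 -13.23  -0.19] then turn [ 0.19 -0.29 95.14] | shift after turn [-15.04 -19.44  -0.14]
```

Call:
move_arm(series=[1,4.1,-2.6,0,0,0,0,1,4.1,-2.6,0,0,0,0,1,4.1,-2.6,0,0,0,0,1,4.1,-2.6,0,0,0,0,1,4.1,-2.6,0,0,0,0])

```text
time: 18.6
tool_pos: [0.4692, 0.0361, 0.1538]
tcp_rot: [-2.813, -1.395, 0.005]
wrist_force: [1.0, -0.2, -2.6]
width: 0.291
grip_force: 59.8
```

Call:
move_arm(series=[1,0,0,0,0,0,-10.6,1,0,0,0,0,0,-10.6,1,0,0,0,0,0,-10.6,1,0,0,0,0,0,-10.6,1,0,0,0,0,0,-10.6])

```text
time: 19.23
tool_pos: [0.4691, 0.0346, 0.1535]
tcp_rot: [-1.886, -2.508, 0.004]
wrist_force: [-0.5, -1.0, -3.3]
width: 0.293
grip_force: 60.1
```

Call:
move_arm(series=[1,0,0,0,0,0,-10.6,1,0,0,0,0,0,-10.6,1,0,0,0,0,0,-10.6,1,0,0,0,0,0,0,1,0,0,0,0,0,0])

```text
time: 19.85
tool_pos: [0.4701, 0.0346, 0.1549]
tcp_rot: [-1.141, -2.925, 0.001]
wrist_force: [-0.3, -0.3, -3.5]
width: 0.3
grip_force: 60.0
```

```bash
python3 -c "
from h import *
plan((472.1,36.9,100),47.6)
im={n:read_camera(n) for n in('top','side')}
c=np.hstack([cv2.resize(im['top'][190:315,180:305],None,fx=3.2,fy=3.2),cv2.resize(im['side'][150:275,255:380],None,fx=3.2,fy=3.2)])
cv2.imwrite('pics/c5.png',c[:,:,::-1])"
```

```text
t 19.85 tcp [470.1  34.6 154.9] x [-0.736  0.677  0.002] y [ 0.677  0.736 -0.002] z [-0.002 -0.    -1.   ] F [-0.3 -0.3 -3.5] w 25.6 g 60.0
yaw 47.6 shift cm [-0.    0.31  5.48] then turn [-0.09 -0.1  -0.23] | shift after turn [0.   0.3  5.49]
yaw 227.6 shift cm [-0.    0.31  5.48] then turn [-1.5000e-01  1.4000e-01  1.7977e+02] | shift after turn [-0.   -0.3   5.49]
```

View pics/c5.png

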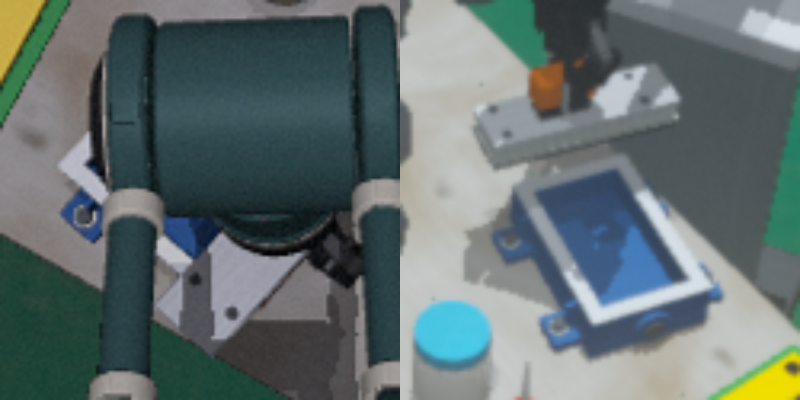

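The side view shows the block held by its handle, level across the red end of the case. Both rails are visible ahead of it.

Call:
move_arm(series=[1,0,0.3,2,0,0,0,1,0,0,2.5,0,0,0,1,0,0,1.2,0,0,0,1,0,0,0.2,0,0,0,1,0,0,0,0,0,0])

```text
time: 20.58
tool_pos: [0.4736, 0.0369, 0.0977]
tcp_rot: [1.137, 2.928, 0.001]
wrist_force: [0.1, -1.0, -2.8]
width: 0.297
grip_force: 59.9
```

Call:
move_arm(series=[1,0,0,0.2,0,0,0,1,0,0,0,0,0,0])

```text
time: 20.82
tool_pos: [0.4734, 0.0369, 0.0957]
tcp_rot: [1.137, 2.928, 0.001]
wrist_force: [-1.0, 0.0, -2.8]
width: 0.296
grip_force: 59.9
```

Call:
move_arm(series=[1,0,0,0.2,0,0,0,1,0,0,0,0,0,0])

```text
time: 21.08
tool_pos: [0.4729, 0.0369, 0.0931]
tcp_rot: [-1.137, -2.928, 0.0]
wrist_force: [0.2, 0.1, -2.8]
width: 0.298
grip_force: 59.9
```

```bash
python3 -c "
from h import *
st()"
```

```text
t 21.07 tcp [472.9  36.9  93.1] x [-0.738  0.675  0.   ] y [ 0.675  0.738 -0.   ] z [-0. -0. -1.] F [ 0.2  0.1 -2.8] w 25.5 g 59.9
```

Call:
move_arm(series=[1,0,0,0.2,0,0,0,1,0,0,0,0,0,0])

```text
time: 21.32
tool_pos: [0.4734, 0.0368, 0.0917]
tcp_rot: [1.137, 2.928, 0.0]
wrist_force: [-1.1, -1.0, 2.3]
width: 0.294
grip_force: 60.7
```

Call:
move_arm(series=[1,0,0,0.2,0,0,0,1,0,0,0,0,0,0])

```text
time: 21.58
tool_pos: [0.4735, 0.0367, 0.0896]
tcp_rot: [1.137, 2.928, 0.0]
wrist_force: [-1.4, -2.1, 5.3]
width: 0.299
grip_force: 61.0
```

Call:
move_arm(series=[1,0,0,0.2,0,0,0,1,0,0,0,0,0,0])

```text
time: 21.82
tool_pos: [0.4735, 0.0368, 0.0878]
tcp_rot: [1.137, 2.928, 0.0]
wrist_force: [-2.3, -2.7, 7.5]
width: 0.295
grip_force: 61.3
```

```bash
python3 -c "
from h import *
st();print(read_state()['torque'])"
```

```text
t 21.82 tcp [473.5  36.8  87.8] x [-0.738  0.675 -0.001] y [0.675 0.738 0.   ] z [ 0.001 -0.    -1.   ] F [-2.3 -2.7  7.5] w 25.2 g 61.3
[0.05087568 0.66952362 0.18488875]
```

Call:
move_arm(series=[1,0,0.2,0,0,0,0,1,0,0.4,0,0,0,0,1,0,0.4,0,0,0,0,1,0,0.4,0,0,0,0,1,0,0.4,0,0,0,0])

```text
time: 22.45
tool_pos: [0.4853, 0.0498, 0.0878]
tcp_rot: [1.137, 2.928, -0.001]
wrist_force: [-3.0, -3.5, 8.0]
width: 0.296
grip_force: 61.3
```

```bash
python3 -c "
from h import *
st();plan((563.1,136.6,87.5),47.6)"
```

```text
t 22.45 tcp [485.3  49.8  87.8] x [-0.738  0.675 -0.   ] y [ 0.675  0.738 -0.001] z [-0.    -0.001 -1.   ] F [-3.  -3.5  8. ] w 25.3 g 61.3
t 22.45 tcp [485.3  49.8  87.8] x [-0.738  0.675 -0.   ] y [ 0.675  0.738 -0.001] z [-0.    -0.001 -1.   ] F [-3.  -3.5  8. ] w 25.3 g 61.3
yaw 47.6 shift cm [ 0.12 11.65  0.02] then turn [-0.04  0.02 -0.04] | shift after turn [ 0.11 11.65  0.03]
yaw 227.6 shift cm [ 0.12 11.65  0.02] then turn [4.0000e-02 6.0000e-02 1.7996e+02] | shift after turn [ -0.11 -11.65   0.03]
```

Force is steady at about 11 N, so I continue the stroke unbroken.

Call:
move_arm(series=[1,0,0.4,0,0,0,0,1,0,0.4,0,0,0,0,1,0,0.4,0,0,0,0,1,0,0.4,0,0,0,0,1,0,0.4,0,0,0,0])

```text
time: 23.08
tool_pos: [0.4988, 0.0646, 0.0878]
tcp_rot: [1.137, 2.929, -0.001]
wrist_force: [-2.3, -3.0, 6.7]
width: 0.293
grip_force: 61.3
```

Call:
move_arm(series=[1,0,0.4,0,0,0,0,1,0,0.4,0,0,0,0,1,0,0.4,0,0,0,0,1,0,0.4,0,0,0,0,1,0,0.4,0,0,0,0])

```text
time: 23.7
tool_pos: [0.5122, 0.0794, 0.0878]
tcp_rot: [-1.137, -2.929, 0.001]
wrist_force: [-3.1, -3.3, 7.7]
width: 0.295
grip_force: 61.3
```

Call:
move_arm(series=[1,0,0.4,0,0,0,0,1,0,0.4,0,0,0,0,1,0,0.4,0,0,0,0,1,0,0.4,0,0,0,0,1,0,0.4,0,0,0,0])

```text
time: 24.32
tool_pos: [0.5257, 0.0941, 0.0878]
tcp_rot: [-1.137, -2.928, 0.001]
wrist_force: [-2.6, -3.0, 7.0]
width: 0.297
grip_force: 61.3
```

```bash
python3 -c "
from h import *
plan((563.1,136.6,87.5),47.6)"
```

```text
t 24.32 tcp [525.7  94.1  87.8] x [-0.738  0.675 -0.   ] y [ 0.675  0.738 -0.001] z [-0.    -0.001 -1.   ] F [-2.6 -3.   7. ] w 25.4 g 61.3
yaw 47.6 shift cm [0.11 5.66 0.02] then turn [-0.04  0.01 -0.04] | shift after turn [0.1  5.66 0.03]
yaw 227.6 shift cm [0.11 5.66 0.02] then turn [2.0000e-02 7.0000e-02 1.7996e+02] | shift after turn [-0.1  -5.66  0.03]
```

Call:
move_arm(series=[1,0,0.4,0,0,0,0,1,0,0.4,0,0,0,0,1,0,0.4,0,0,0,0,1,0,0.4,0,0,0,0,1,0,0.4,0,0,0,0])

```text
time: 24.95
tool_pos: [0.5392, 0.1089, 0.0878]
tcp_rot: [-1.137, -2.928, 0.001]
wrist_force: [-2.0, -3.1, 7.3]
width: 0.298
grip_force: 61.3
```

Call:
move_arm(series=[1,0,0.4,0,0,0,0,1,0,0.4,0,0,0,0,1,0,0.4,0,0,0,0,1,0,0.4,0,0,0,0,1,0,0.4,0,0,0,0])

```text
time: 25.58
tool_pos: [0.5527, 0.1236, 0.0878]
tcp_rot: [-1.137, -2.928, 0.001]
wrist_force: [-2.1, -2.5, 7.4]
width: 0.3
grip_force: 61.3
```

Call:
move_arm(series=[1,0,0.4,0,0,0,0,1,0,0.4,0,0,0,0,1,0,0.4,0,0,0,0,1,0,0.4,0,0,0,0,1,0,0.3,0,0,0,0])

```text
time: 26.2
tool_pos: [0.5655, 0.1376, 0.0878]
tcp_rot: [-1.137, -2.929, 0.001]
wrist_force: [-2.1, -3.6, 7.2]
width: 0.297
grip_force: 61.3
```

Call:
move_arm(series=[1,0,0,0,0,0,0,1,0,0,0,0,0,0])

```text
time: 26.45
tool_pos: [0.5658, 0.1379, 0.088]
tcp_rot: [1.137, 2.928, 0.0]
wrist_force: [-2.3, -2.1, 6.7]
width: 0.296
grip_force: 61.2
```

```bash
python3 -c "
from h import *
plan((563.1,136.6,87.5),47.6)"
```

```text
t 26.45 tcp [565.8 137.9  88. ] x [-0.738  0.675 -0.   ] y [0.675 0.738 0.   ] z [ 0. -0. -1.] F [-2.3 -2.1  6.7] w 25.3 g 61.2
yaw 47.6 shift cm [ 0.11 -0.28  0.05] then turn [ 0.01  0.02 -0.04] | shift after turn [ 0.11 -0.28  0.05]
yaw 227.6 shift cm [ 0.11 -0.28  0.05] then turn [ 3.0000e-02 -1.0000e-02  1.7996e+02] | shift after turn [-0.11  0.28  0.05]
```

Call:
move_arm(series=[1,0,0,-1,0,0,0,1,0,0,-3,0,0,0,1,0,0,-3.5,0,0,0,1,0,-4.5,0,0,0,0,1,0,-4.5,0,0,0,0])

```text
time: 27.08
tool_pos: [0.5041, 0.0713, 0.1622]
tcp_rot: [1.136, 2.929, 0.0]
wrist_force: [-0.2, -0.1, -2.6]
width: 0.294
grip_force: 60.3
```

Call:
move_arm(series=[1,0,-5,0,0,0,0,1,0,0,0,0,0,10.6,1,0,0,0,0,0,10.6,1,0,0,0,0,0,10.6,1,0,0,0,0,0,10.6])

```text
time: 27.7
tool_pos: [0.4703, 0.0348, 0.1614]
tcp_rot: [-2.126, -2.312, 0.001]
wrist_force: [0.6, -0.3, -3.2]
width: 0.295
grip_force: 60.6
```

Call:
move_arm(series=[1,0,0,0,0,0,10.6,1,0,0,0,0,0,10.6,1,0,0,0,0,0,10.6,1,0,0,0,0,0,10.6,1,-2,1.5,0,0,0,0])

```text
time: 28.32
tool_pos: [0.4703, 0.0106, 0.1614]
tcp_rot: [-2.813, -1.396, 0.001]
wrist_force: [0.4, -0.9, -2.1]
width: 0.297
grip_force: 60.7
```

Call:
move_arm(series=[1,-4.1,2.6,0,0,0,0,1,-4.1,2.6,0,0,0,0,1,-4.1,2.6,0,0,0,0,1,-4.1,2.6,0,0,0,0,1,0,0,0,0,0,0])

```text
time: 28.95
tool_pos: [0.4538, -0.1865, 0.1617]
tcp_rot: [2.817, 1.389, -0.001]
wrist_force: [0.2, 0.8, -2.7]
width: 0.298
grip_force: 60.9
```

```bash
python3 -c "
from h import *
plan((460,-195,46.6),-37.2)"
```

```text
t 28.95 tcp [ 453.8 -186.5  161.7] x [ 0.609  0.793 -0.001] y [ 0.793 -0.609  0.   ] z [-0.    -0.001 -1.   ] F [ 0.2  0.8 -2.7] w 25.5 g 60.9
yaw -37.2 shift cm [-0.29  1.01 11.51] then turn [ 0.    0.03 -0.31] | shift after turn [-0.3   1.01 11.51]
yaw 142.8 shift cm [-0.29  1.01 11.51] then turn [ 5.0000e-02 -0.0000e+00  1.7969e+02] | shift after turn [ 0.3  -1.01 11.51]
```

Call:
move_arm(series=[1,0,1,4,0,0,0,1,0,0,4,0,0,0,1,0,0,2,0,0,0,1,0,0,0.8,0,0,0,1,0,0,0.3,0,0,0])

```text
time: 29.58
tool_pos: [0.4624, -0.1892, 0.051]
tcp_rot: [-2.814, -1.396, 0.0]
wrist_force: [0.6, -0.6, -2.4]
width: 0.299
grip_force: 60.7
```

Call:
move_arm(series=[1,0,0,0.3,0,0,0,1,0,0,0.1,0,0,0,1,0,0,0,0,0,0])

```text
time: 29.95
tool_pos: [0.4628, -0.1901, 0.0477]
tcp_rot: [2.814, 1.395, 0.001]
wrist_force: [0.8, 0.2, -3.0]
width: 0.297
grip_force: 60.7
```

```bash
python3 -c "
from h import *
st()"
```

```text
t 29.95 tcp [ 462.8 -190.1   47.7] x [0.605 0.796 0.   ] y [ 0.796 -0.605  0.001] z [ 0.001 -0.    -1.   ] F [ 0.8  0.2 -3. ] w 25.4 g 60.7
```

Call:
move_arm(series=[1,0,0,0.1,0,0,0,1,0,0,0.05,0,0,0,4,0,0,0,0,0,0,7,0,0,0,0,0,0,7,0,0,0,0,0,0])

```text
time: 30.58
tool_pos: [0.4624, -0.1898, 0.0456]
tcp_rot: [2.814, 1.396, 0.0]
wrist_force: [0.7, -0.0, 0.2]
width: 0.821
grip_force: 0.0
```

Call:
move_arm(series=[7,0,0,-2,0,0,0,7,0,0,-4,0,0,0,7,0,0,-6,0,0,0,7,5,0,-3,0,0,0,7,5,0,0,0,0,0])

```text
time: 31.2
tool_pos: [0.5261, -0.1105, 0.2001]
tcp_rot: [2.811, 1.391, 0.01]
wrist_force: [0.1, -0.5, -0.4]
width: 0.821
grip_force: 0.0
```

Call:
move_arm(series=[7,5,0,0,0,0,0,7,0,0,0,0,0,0,7,0,0,0,0,0,0])

```text
time: 31.58
tool_pos: [0.5526, -0.0705, 0.1951]
tcp_rot: [-2.814, -1.397, 0.002]
wrist_force: [-1.1, 0.6, 0.2]
width: 0.818
grip_force: 0.0
```

```bash
python3 -c "
from h import *
st()
im={n:read_camera(n) for n in('top','side')}
c=np.hstack([cv2.resize(im['top'],(400,300)),cv2.resize(im['side'],(400,300))])
cv2.imwrite('pics/c6.png',c[:,:,::-1])
print('handle',rect('top',mask(im['top'],(5,150,100),(18,255,255),(330,205,470,340)),.072))
print('cover',rect('side',mask(im['side'],(22,150,90),(35,255,255),(310,230,430,330)),.016))
print('lid',rect('side',mask(im['side'],(85,80,100),(110,255,255),(250,238,292,270)),.072))
print('bottle',rect('side',mask(im['side'],(0,120,80),(8,255,255),(270,270,315,312)),.06))"
```

```text
t 31.57 tcp [552.6 -70.5 195.1] x [ 0.605  0.797 -0.001] y [ 0.797 -0.605 -0.001] z [-0.001 -0.    -1.   ] F [-1.1  0.6  0.2] w 69.9 g 0.0
handle (array([ 483.1, -180.2]), array([2.2, 4.4]), 89.0)
cover (array([634.2, 289.4]), array([115.9, 176.3]), 152.7)
lid (array([684.7,  36.1]), array([58.6, 68.2]), 27.1)
bottle (array([744.2, 131.2]), array([59.6, 76.9]), 63.1)
```

View pics/c6.png

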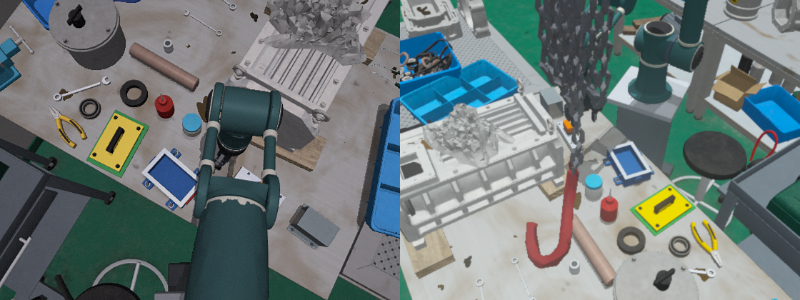

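The cover lies on the mat at (122,140), and the jar and bottle are in place. The block stands upright on the bench: its handle shows at (568,127) in the side half and its plate end at (242,195) in the top half. The robot is clear, so I hand in.

```bash
python3 -c "
from workcell import *
print(finish_job())"
```

```text
the job is handed in; nothing more can be done
None
```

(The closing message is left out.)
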